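# Lock the hammer-head anchor into the microscope bench rail

## Robot

A 6-joint arm with a two-finger parallel gripper is mounted at the origin on the work surface. World frame = base frame: x ahead of the robot, y to its left, z up, the work surface at z = 0. Lengths are in m, angles in rad, forces in N, time in s.
With the tool pointing down it reaches from about 0.3 to 0.775 m from the base axis. Payload 14.6 kg.
Tool frame: the origin (TCP) lies on the centre line of the jaws, within the pads' length; the fingertips stand 25 mm ahead of it and the grasp point (between the pads) lies 6 mm ahead of it (ctrl.tip_reach is the distance from the TCP to the fingertips, in m); z points along the fingers, y is the line along which they close (so a half turn about z gives the same grasp; the last joint's range is limited). The gripper opens to 94 mm and grips with 3 to 60 N. Pads are 16 mm wide; open, the fingers measure 119 mm over their backs; the gripper's body (75 mm by 177 mm) begins 78 mm behind the grasp point.
Start: joints at [-1.36, 0.3, 1.521, -0, 1.321, -0.067], TCP at [0.151, -0.529, 0.23] pointing down, gripper open.
Joint ranges: [-3.03, 3.03], [-0.79, 2.21], [0.23, 2.52], [-1.04, 4.18], [0, 3.07], [-2.55, 2.55]. Speed limits (rad/s): [2.22, 2.22, 2.57, 3.14, 3.14, 3.14].

## Interface

Orientations are given as [roll, pitch, yaw] about the fixed x, y, z axes, in that order (R = Rz(yaw) Ry(pitch) Rx(roll)).
In Python, from station import ctrl gives the robot as it stands. The module is installed in compiled form; this text tells all that it offers.
- The arm moves only by the tool apply_moves, never from a script. Its argument "deltas" is a list of rows, each a list of 7 numbers: the closure in counts, from 0 (fully open) to 255 (shut), then the shift along the world's x, y, z in cm, then the turn, a rotation vector about the world's x, y, z in rad. In form: [[jaw, tx, ty, tz, ax, ay, az], ...]. A call has 1 to 10 rows; each row shifts and turns the commanded pose from where the row before left it; what a row does not reach is not made up. A row lasts 1/10 s, in which the tool goes at most 50 mm and 8.59 degrees, less where a joint would pass 70% of its speed; a pose out of reach is approached as far as the arm can. A call with a gripper value outside its range is refused whole. The fingers move at their own pace and stop on an object; "grip_force" is the grip in N (left out, the last holds). Time passes only in rows, so rows that do not move let the fingers close. It gives the time, the measured TCP pose, the force, the opening and the grip force at its end, in the units of the state.
- ctrl.get_obs(): the state, without advancing time (a new reading comes with each control period).
- ctrl.camera(name): name is "scene" or "top"; returns a dict with "img" (384x512x3 uint8, red, green, blue), "K" (3x3 intrinsics, pixels), "k1" (the pictures are not rectified: a ray, as slopes to the right and down, at radius r is drawn at 1 + k1 r^2 times it, then the intrinsics apply), "pose" (4x4, takes a point from camera to world coordinates). Camera axes: x right, y up, looking along -z (the intrinsics and any distortion apply to the point x, -y, -z); pixel columns grow to the right and rows downward; lengths in m; the calibration is good to about 2 mm. A picture is of the moment at which its call begins. There is no depth.
- ctrl.hand_in(): hands the job in; it is judged then, once.
The state is a dict: "time_s": time; "qpos": joint angles; "joint_vel": joint speeds; "tau": joint torques, N m; "ee_pos": TCP position; "eef_rot": TCP orientation; "force": force on the tool from outside, world axes, zero at the start; "moment": the same for the moment, N m; "grip_width": finger opening in m; "grip_force": force on a finger pad.
Only numpy, scipy, OpenCV 4.12 (cv2) and the standard library are available. Lean on these libraries where they do the work, as an engineer would, in place of code of your own. Each camera call takes 0.05 s, during which the arm holds its last target. There are 200 camera calls.

## Task

Take the steel anchor with the flat upright tab from the wooden stand and lower its hammer-head foot, lengthwise with the slot, into the aluminium rail midway between the two black lines until its round flange rests on the rail. Then turn it a quarter turn (either way) so that the foot catches crosswise under the rail's lips, let go and leave it standing there. Leave the round-knobbed pin and the glass beaker where they are.

Things in the scene. Friction and masses are not known exactly. Their poses are not given: they have to be found in the camera images.
- anchor_grip (a point): Centre of the upright tab (36 x 14 x 44 mm) of a loose steel anchor, 0.18 to 0.35 kg, standing in the wooden stand. Below the tab: round flange 54 mm wide, 5 thick (its underside 27 mm below this point); shank 18 mm wide, 9 long; hammer head 52 x 16 x 8 mm, its underside 44 mm below this point. x: along hammer head and tab width; y: through the tab's 14 mm; z up. It lifts straight out.
- slot_mid (a point): Middle of the slot of a fixed aluminium rail (230 x 76 x 28 mm, black end caps), level with its top. x along the slot, y across, z up. Slot 30 mm wide; lips 6 mm thick; channel below them 68 mm wide, floor 24 mm below this point. Black lines cross the lips 35 mm either side. With the flange resting on the rail the head hangs 3 mm clear below the lips, free to turn.
- pin_grip (a point): Bystander: loose pin, 62 mm tall, same flange but a round knob (34 mm wide) and plain round foot, about 90 mm from the anchor in the same wooden stand (190 x 66 mm, fixed; flanges rest on two bars 28 mm above the bench, 30 mm apart; walls at its ends and middle 30 mm high). Point on its axis, 27 mm above the flange's underside.
- beaker_mid (a point): Bystander: an empty glass beaker, 72 mm wide, 90 mm tall, loose on the bench. This point is on its axis, half-way up.
There are look-alikes about, which are no part of the job. Leave any blue or green look-alike of the part that bears anchor_grip alone.

How it is judged:
On the way:
1. the anchor's hammer head is in the rail's slot, lengthwise with it, near the middle (angle between the x axis of anchor_grip and the x axis of slot_mid, either way round below 0.35 rad and horizontal distance between anchor_grip and slot_mid below 0.022 m and z of anchor_grip in the frame of slot_mid below 0.033 m), for 0.1 s.
At the end, for the whole second after the job is handed in: The anchor is let go, upright (within 7 degrees), its flange on the rail (within 3 mm), within 20 mm of the slot's middle, its hammer head across the slot within 15 degrees, under both lips. The pin is within 25 mm and the beaker within 30 mm of where it started (angle between the x axis of anchor_grip and the y axis of slot_mid, either way round below 0.26 rad and horizontal distance between anchor_grip and slot_mid below 0.02 m and z of anchor_grip in the frame of slot_mid between 0.023 and 0.03 m and angle between anchor_grip's own z axis and vertical below 0.12 rad and distance of pin_grip from where it was at the start of the episode below 0.025 m and distance of beaker_mid from where it was at the start of the episode below 0.03 m); the robot touches nothing.
It fails at once if the round-knobbed pin is taken out or shoved away (distance of pin_grip from where it was at the start of the episode above 0.03 m).
It fails at once if the beaker is knocked over or shoved away (distance of beaker_mid from where it was at the start of the episode above 0.04 m or angle between beaker_mid's own z axis and vertical above 0.5 rad).
It also fails if it takes over 48 s, if anything falls off the work surface, if the arm or the gripper's body presses on something with over 40 N, if the wrist force passes 120 N, or if a joint passes its speed limit or range.

## Working session

There is one attempt and no reset: what is moved stays moved. The work goes in short steps, Python scripts to look and compute and a tool call to move; the robot and the scene stay as the last step left them, time stands still between calls to the robot, and variables do not carry over. Pictures are saved under pics/ and viewed, at most 10 in all, crops included, and the job is handed in when it is done.

Besides the shell and the picture viewer there is one more tool, called after "Emit:" by a JSON object that holds its "method" and its "body", one argument or row to a line. apply_moves: Moves the arm, as the interface text tells. Its arguments: {"type":"object","properties":{"deltas":{"type":"array"},"grip_force":{"type":"number"}},"required":["deltas"]}

```bash
mkdir -p pics; cat > h.py <<'E'
import numpy as np, cv2
from station import ctrl
def snap(n,f):
    c=ctrl.camera(n); cv2.imwrite('pics/'+f+'.png',c['img'][:,:,::-1]); np.savez('pics/'+f+'.npz',K=c['K'],k1=c['k1'],pose=c['pose']); return c
def p2w(f,u,v,z):
    d=np.load('pics/'+f+'.npz');K=d['K'];k1=float(d['k1']);P=d['pose']
    a=cv2.undistortPoints(np.array([[[u,v]]],float),K,np.array([k1,0,0,0.]))[0,0]
    r=P[:3,:3]@np.array([a[0],-a[1],-1]);o=P[:3,3];return o+r*(z-o[2])/r[2]
def w2p(f,X):
    d=np.load('pics/'+f+'.npz');P=d['pose'];c=P[:3,:3].T@(np.array(X)-P[:3,3]);a=np.array([c[0],-c[1]])/-c[2]
    a=a*(1+float(d['k1'])*(a@a));return d['K'][:2,:2]@a+d['K'][:2,2]
E
python3 - <<'E'
from h import *
for n in('scene','top'):
    c=snap(n,n+'0');print(c['K'],c['k1'],c['pose'].round(3))
    cv2.imwrite('pics/%s0b.png'%n,cv2.resize(c['img'][:,:,::-1],(800,600),interpolation=cv2.INTER_CUBIC))
o=ctrl.get_obs();print(o)
E
```

```text
[[442.32299191   0.         251.88218527]
 [  0.         442.32299191 188.58017755]
 [  0.           0.           1.        ]] -0.16736323919128068 [[-0.099 -0.798  0.594  1.041]
 [ 0.995 -0.072  0.07   0.061]
 [-0.013  0.598  0.801  0.737]
 [ 0.     0.     0.     1.   ]]
[[424.27162942   0.         255.07169763]
 [  0.         424.27162942 189.19645778]
 [  0.           0.           1.        ]] -0.10509068503047687 [[-0.01   0.998 -0.06   0.506]
 [-1.    -0.01  -0.006  0.01 ]
 [-0.007  0.06   0.998  0.86 ]
 [ 0.     0.     0.     1.   ]]
{'time_s': 0.1, 'qpos': array([-1.35958026e+00,  3.00420549e-01,  1.52148589e+00, -3.33319595e-05,
        1.32069000e+00, -6.66066920e-02]), 'joint_vel': array([ 6.30892002e-04, -6.09797509e-04, -1.62069323e-03,  1.32930976e-03,
       -3.29170643e-04,  5.66358117e-05]), 'tau': array([ 1.73706288e-03, -5.32647014e+01, -3.53284407e+01,  7.09739747e-02,
        2.35082069e-02, -4.96342091e-05]), 'ee_pos': array([ 0.1507894 , -0.52872297,  0.22995431]), 'eef_rot': array([-3.14058894e+00, -3.45948388e-05,  2.77831005e-01]), 'force': array([-0.65850062,  0.86914077, -0.78530595]), 'moment': array([ 0.02981376, -0.00506831,  0.00020946]), 'grip_force': 0.0, 'grip_width': 0.09409221592444704}
```

View pics/top0b.png

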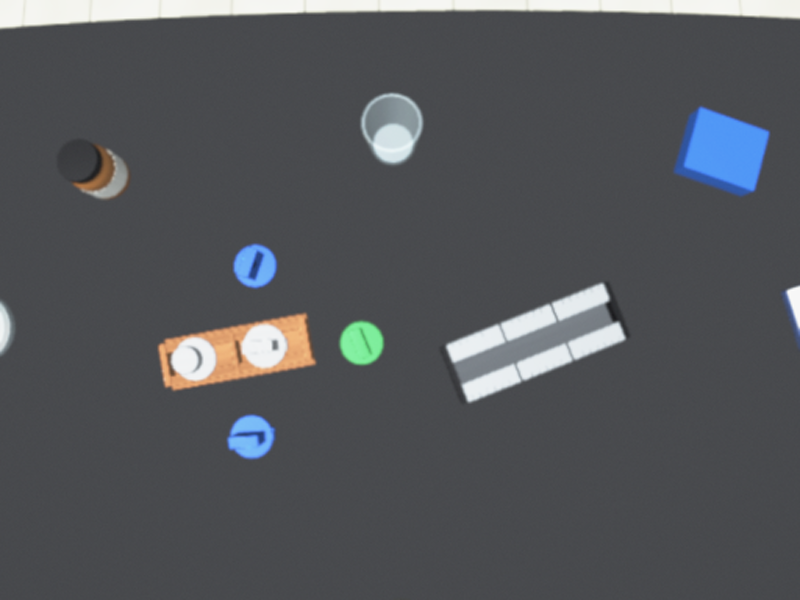

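View pics/scene0b.png

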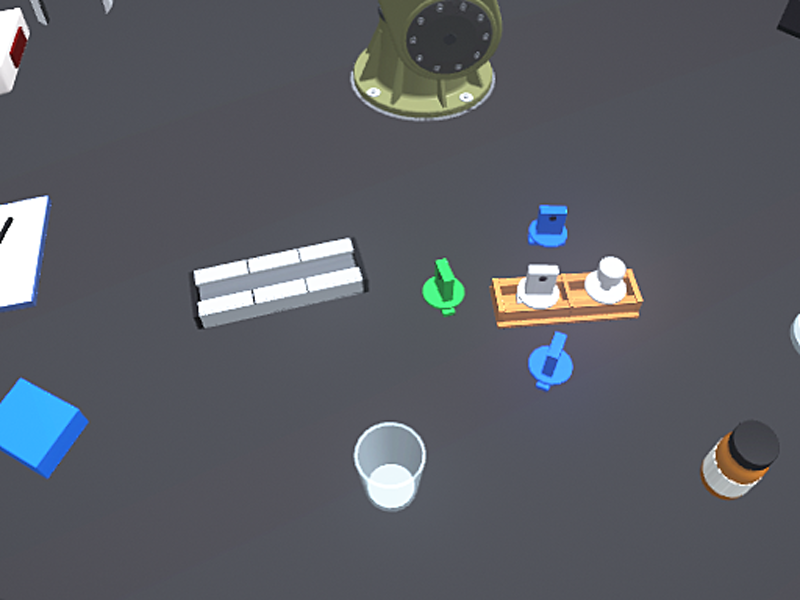

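The top view (800 px scale) shows the anchor at about (263,345), the pin at (193,358), the rail centre at about (537,342) and the beaker at (392,130). A green look-alike is at (361,342), with blue ones at (255,265) and (251,437). Next I'll enlarge the anchor and rail.

```bash
python3 - <<'E'
import cv2,numpy as np
t=cv2.imread('pics/top0.png');s=cv2.imread('pics/scene0.png')
# origins/scales: A top[195:255,95:205]x... 
f=lambda i,u,v,w,h,k:cv2.resize(i[v:v+h,u:u+w],(w*k,h*k),interpolation=cv2.INTER_CUBIC)
A=f(t,140,195,50,50,6);B=f(s,320,155,50,50,6)   # 300x300
C=f(t,280,175,130,90,6)[:, :]  # 780x540
cv2.imwrite('pics/c1.png',np.hstack([A,B]));cv2.imwrite('pics/c2.png',C)
E
```

```text
(no output)
```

View pics/c1.png

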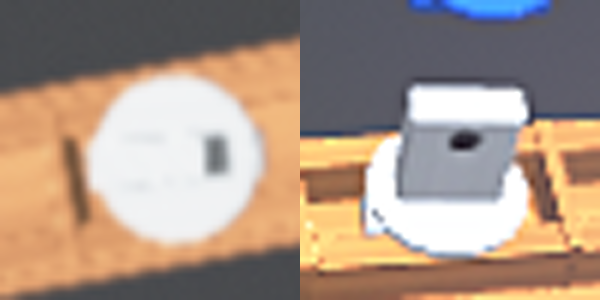

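View pics/c2.png

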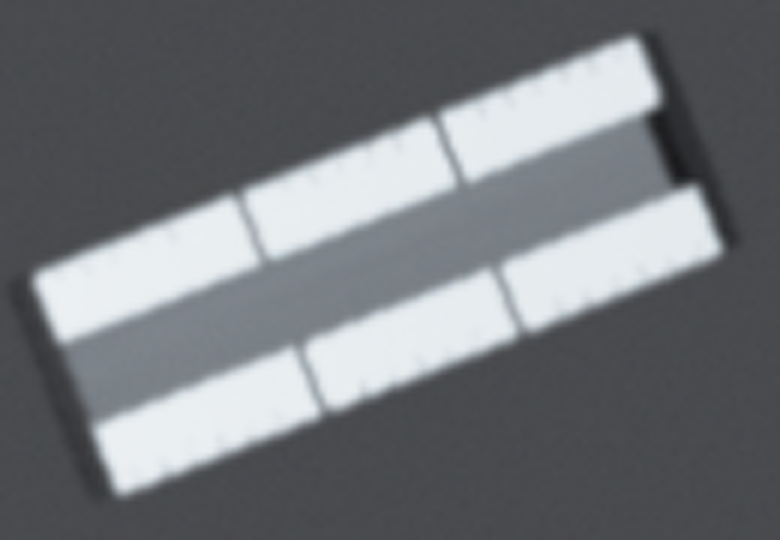

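```bash
cat > m.py <<'E'
from h import *
g=lambda f,x,y,ou,ov,k,z:p2w(f,(x+.5)/k-.5+ou,(y+.5)/k-.5+ov,z)
r=lambda x,y:g('top0',x,y,280,175,6,.028)
L=[(240,192),(268,262),(298,345),(325,410)];R=[(435,117),(466,185),(494,265),(522,332)]
L=np.array([r(*p) for p in L]);R=np.array([r(*p) for p in R])
print('slot',(L.mean(0)+R.mean(0))/2,'spacing',np.linalg.norm((L-R).mean(0)),'widths',np.linalg.norm(L[1]-L[2]),np.linalg.norm(L[0]-L[3]))
d=(R-L).mean(0);e=(L[3]-L[0]);print('yaw x',np.degrees(np.arctan2(d[1],d[0])),'across',np.degrees(np.arctan2(e[1],e[0])))
print('flange top cam',g('top0',177,158,140,195,6,.033),g('top0',92,158,140,195,6,.033),g('top0',262,158,140,195,6,.033))
s=lambda x,y,z:g('scene0',x-300,y,320,155,6,z)
q=np.array([s(*p,.077) for p in [(410,88),(525,90),(530,122),(405,122)]]);print('tab top',q,q.mean(0))
print('flange scene',s(447,189,.033))
for a in (q[1]-q[0],q[2]-q[3],g('top0',260,142,140,195,6,.02)-g('top0',95,175,140,195,6,.02)):print('tab dir',np.degrees(np.arctan2(a[1],a[0])),np.linalg.norm(a))
E
python3 m.py; python3 - <<'E'
import sys;sys.path.insert(0,'.')
from h import *
b=p2w('top0',(392*.64),(145*.64),.0);print('beaker',b)
for n,u,v in(('pin',193,358),('green',361,342),('blue',255,265),('blue2',251,437)):print(n,p2w('top0',u*.64,v*.64,.04))
E
```

```text
slot [ 0.49644339 -0.15755756  0.028     ] spacing 0.06972092473297156 widths 0.02874290636303459 0.07622419098480798
yaw x -69.44484388594378 across -159.51668255487905
flange top cam [0.49511326 0.1834046  0.033     ] [0.4952911 0.2114578 0.033    ] [0.49492105 0.15548741 0.033     ]
tab top [[0.49022297 0.16439976 0.077     ]
 [0.48757943 0.20179276 0.077     ]
 [0.50074326 0.20280402 0.077     ]
 [0.50445228 0.16252579 0.077     ]] [0.49574949 0.18288058 0.077     ]
flange scene [0.496123   0.18293912 0.033     ]
tab dir 94.04386172128488 0.03748632448425889
tab dir 95.2612491782997 0.04044864393141137
tab dir -79.18397114307595 0.05618469338687409
beaker [0.75743453 0.02156096 0.        ]
pin [0.47973868 0.2719387  0.04      ]
green [0.49818774 0.06155904 0.04      ]
blue [0.59528868 0.19372061 0.04      ]
blue2 [0.38176739 0.19888174 0.04      ]
```

Emit:
{"method": "apply_moves", "body": {
  "deltas": [
    [0,1.7,3.56,0,0,0,0.071],
    [0,1.7,3.56,0,0,0,0.071],
    [0,1.7,3.56,0,0,0,0.071],
    [0,1.7,3.56,0,0,0,0.071],
    [0,1.7,3.56,0,0,0,0.071],
    [0,1.7,3.56,0,0,0,0.071],
    [0,1.7,3.56,0,0,0,0.071],
    [0,1.7,3.56,0,0,0,0.071],
    [0,1.7,3.56,0,0,0,0.071],
    [0,1.7,3.56,0,0,0,0.071]
  ],
  "grip_force": 30
}}

```text
time_s: 1.1
ee_pos: [0.3211, -0.1713, 0.2304]
eef_rot: [3.142, -0.0, 0.99]
force: [0.9, -1.3, 0.4]
grip_width: 0.0938
grip_force: 0.0
```

Emit:
{"method": "apply_moves", "body": {
  "deltas": [
    [140,1.7,3.56,-0.9,0,0,0.071],
    [140,1.7,3.56,-0.9,0,0,0.071],
    [140,1.7,3.56,-0.9,0,0,0.071],
    [140,1.7,3.56,-0.9,0,0,0.071],
    [140,1.7,3.56,-0.9,0,0,0.071],
    [140,1.7,3.56,-0.9,0,0,0.071],
    [140,1.7,3.56,-0.9,0,0,0.071],
    [140,1.7,3.56,-0.9,0,0,0.071],
    [140,1.7,3.56,-0.9,0,0,0.071],
    [140,0,0,0,0,0,0]
  ]
}}

```text
time_s: 2.1
ee_pos: [0.4741, 0.1504, 0.1478]
eef_rot: [-3.139, -0.0, 1.632]
force: [0.2, -0.2, -0.0]
grip_width: 0.0422
grip_force: 0.0
```

Emit:
{"method": "apply_moves", "body": {
  "deltas": [
    [140,1.1,1.6,0,0,0,0.035],
    [140,1.05,1.65,0,0,0,0.035],
    [140,0,0,-1.5,0,0,0],
    [140,0,0,-1.0,0,0,0],
    [140,0,0,0,0,0,0]
  ]
}}

```text
time_s: 2.6
ee_pos: [0.4944, 0.1793, 0.1231]
eef_rot: [-3.139, 0.001, 1.696]
force: [0.0, 0.1, -0.5]
grip_width: 0.0423
grip_force: 0.0
```

```bash
python3 - <<'E'
from h import *
c=snap('scene','s1');o=ctrl.get_obs();print(o['ee_pos'],o['eef_rot'])
i=c['img'][120:220,280:413,::-1];cv2.imwrite('pics/s1b.png',cv2.resize(i,(798,600),interpolation=cv2.INTER_CUBIC))
E
```

```text
[0.49487344 0.17939622 0.12402782] [-3.14010902e+00  2.66691027e-04  1.69593421e+00]
```

View pics/s1b.png

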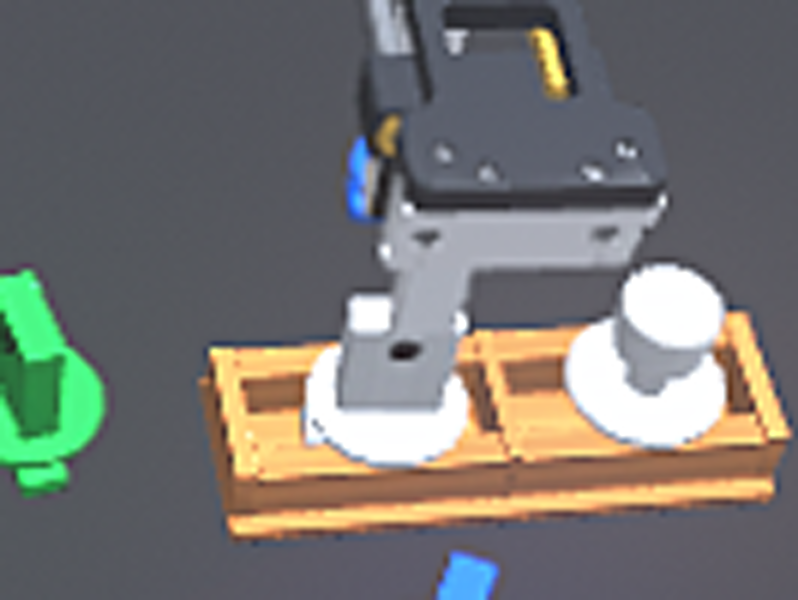

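The open jaws straddle the tab from above. Tab top is at about (405,310), the pin at (650,370) is clear of the gripper, and the TCP sits 3.5 mm low in y.

Emit:
{"method": "apply_moves", "body": {
  "deltas": [
    [140,0.05,0.35,0,0,0,0],
    [140,0,0,-1.5,0,0,0],
    [140,0,0,-1.5,0,0,0],
    [140,0,0,-1.5,0,0,0],
    [140,0,0,-1.2,0,0,0],
    [140,0,0,0,0,0,0]
  ]
}}

```text
time_s: 3.25
ee_pos: [0.4953, 0.1833, 0.0665]
eef_rot: [-3.14, 0.0, 1.697]
force: [-0.3, 1.4, 1.2]
grip_width: 0.0423
grip_force: 0.0
```

Emit:
{"method": "apply_moves", "body": {
  "deltas": [
    [230,0,0,-0.1,0,0,0],
    [230,0,0,0,0,0,0],
    [255,0,0,0,0,0,0],
    [255,0,0,0,0,0,0],
    [255,0,0,0,0,0,0],
    [255,0,0,0,0,0,0]
  ],
  "grip_force": 35
}}

```text
time_s: 3.85
ee_pos: [0.4959, 0.1835, 0.0669]
eef_rot: [3.141, -0.0, 1.697]
force: [-2.6, -0.8, 6.2]
grip_width: 0.0139
grip_force: 34.9
```

Emit:
{"method": "apply_moves", "body": {
  "deltas": [
    [255,0,0,0.5,0,0,0],
    [255,0,0,1.0,0,0,0],
    [255,0,0,1.5,0,0,0],
    [255,0,0,1.5,0,0,0],
    [255,0,0,1.5,0,0,0],
    [255,0,0,1.5,0,0,0],
    [255,0,0,1.0,0,0,0],
    [255,0,0,0.5,0,0,0],
    [255,0,0,0,0,0,0]
  ]
}}

```text
time_s: 4.75
ee_pos: [0.4959, 0.1835, 0.1569]
eef_rot: [3.141, -0.0, 1.697]
force: [0.7, 0.0, -3.8]
grip_width: 0.0136
grip_force: 34.9
```

Emit:
{"method": "apply_moves", "body": {
  "deltas": [
    [255,0,-1.5,0,0,0,0.023],
    [255,0,-3.4,0,0,0,0.023],
    [255,0,-4,0,0,0,0.023],
    [255,0,-4,0,0,0,0.023],
    [255,0,-4,0,0,0,0.023],
    [255,0,-4,0,0,0,0.023],
    [255,0,-4,0,0,0,0.023],
    [255,0,-4,0,0,0,0.023],
    [255,0,-3.2,0,0,0,0.023],
    [255,0,-2,0,0,0,0.025]
  ]
}}

```text
time_s: 5.75
ee_pos: [0.4953, -0.1596, 0.1556]
eef_rot: [-3.141, -0.001, 1.928]
force: [-0.6, 0.8, -3.1]
grip_width: 0.014
grip_force: 34.9
```

Emit:
{"method": "apply_moves", "body": {
  "deltas": [
    [255,0,0,-1.5,0,0,0],
    [255,0,0,-1.5,0,0,0],
    [255,0,0,-0.5,0,0,0],
    [255,0,0,0,0,0,0],
    [255,0,0,0,0,0,0]
  ]
}}

```text
time_s: 6.25
ee_pos: [0.496, -0.1574, 0.1218]
eef_rot: [3.141, 0.0, 1.929]
force: [0.3, 0.7, -1.7]
grip_width: 0.0134
grip_force: 34.9
```

```bash
python3 - <<'E'
from h import *
c=snap('scene','s2');o=ctrl.get_obs();print(o['ee_pos'],o['eef_rot'],o['grip_width'])
i=c['img'][120:220,110:243,::-1];cv2.imwrite('pics/s2b.png',cv2.resize(i,(798,600),interpolation=cv2.INTER_CUBIC))
E
```

```text
[ 0.49612098 -0.15748998  0.12203075] [3.14100182e+00 5.19919281e-04 1.92898561e+00] 0.013559769263177772
```

View pics/s2b.png

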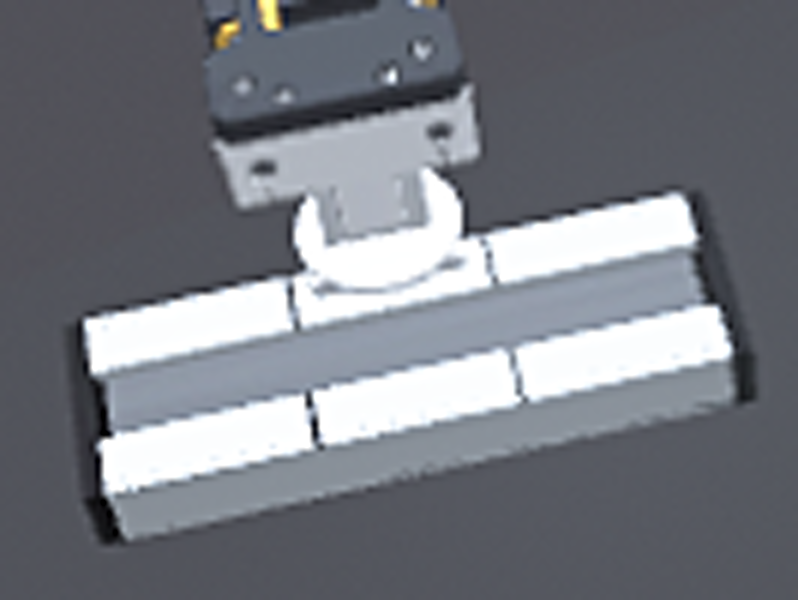

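The anchor hangs over the rail, flange centre about (379,232) in the crop. The inner line ends are (303,325), (313,395), (490,283) and (514,350). I'll compare these with the calibration.

```bash
python3 - <<'E'
from h import *
f=lambda x,y,z:p2w('s2',(x+.5)/6-.5+110,(y+.5)/6-.5+120,z)
q=np.array([f(*p,.028) for p in [(303,325),(313,395),(490,283),(514,350)]]);print(q.mean(0),np.linalg.norm(q[2]-q[0]),np.linalg.norm(q[1]-q[0]))
d=q[2]+q[3]-q[0]-q[1];print(np.degrees(np.arctan2(d[1],d[0])))
t=np.linspace(0,2*np.pi,60)
for z in(.083,.088):
  e=np.array([w2p('s2',(.4961+.027*np.cos(a),-.1575+.027*np.sin(a),z)) for a in t]);e=(e-[110,120]+.5)*6-.5;print(e.min(0),e.max(0))
E
```

```text
[ 0.49642257 -0.15768767  0.028     ] 0.06628347300300022 0.031329932432320975
111.24463917642701
[299.61999085 171.31471609] [463.31451563 296.58861952]
[296.9259711  161.23809769] [461.35259419 286.68495893]
```

Emit:
{"method": "apply_moves", "body": {
  "deltas": [
    [255,0,0,-1.2,0,0,0],
    [255,0,0,-1.2,0,0,0],
    [255,0,0,-1.0,0,0,0],
    [255,0,0,-0.8,0,0,0],
    [255,0,0,-0.6,0,0,0],
    [255,0,0,-0.3,0,0,0],
    [255,0,0,-0.1,0,0,0],
    [255,0,0,0,0,0,0]
  ]
}}

```text
time_s: 7.1
ee_pos: [0.4959, -0.1576, 0.0696]
eef_rot: [3.141, 0.0, 1.929]
force: [-0.5, 0.0, -2.8]
grip_width: 0.0135
grip_force: 34.9
```

Emit:
{"method": "apply_moves", "body": {
  "deltas": [
    [255,0.05,0,-0.15,0,0,0],
    [255,0,0,-0.05,0,0,0],
    [255,0,0,-0.05,0,0,0],
    [255,0,0,0,0,0,0],
    [255,0,0,0,0,0,0]
  ]
}}

```text
time_s: 7.6
ee_pos: [0.4963, -0.1575, 0.067]
eef_rot: [3.142, 0.0, 1.929]
force: [0.2, -0.1, -2.2]
grip_width: 0.0139
grip_force: 34.9
```

Emit:
{"method": "apply_moves", "body": {
  "deltas": [
    [255,0,0,-0.05,0,0,0],
    [255,0,0,-0.05,0,0,0],
    [255,0,0,0,0,0,0],
    [255,0,0,0,0,0,0]
  ]
}}

```text
time_s: 8.0
ee_pos: [0.4964, -0.1576, 0.0669]
eef_rot: [3.141, 0.0, 1.929]
force: [-5.8, 1.8, 11.4]
grip_width: 0.0138
grip_force: 34.9
```

Contact at TCP z 0.0669, so the flange is on the rail. I'll ease off slightly and turn.

Emit:
{"method": "apply_moves", "body": {
  "deltas": [
    [255,0,0,0.1,0,0,0],
    [255,0,0,0,0,0,-0.1],
    [255,0,0,0,0,0,-0.1],
    [255,0,0,0,0,0,-0.1],
    [255,0,0,0,0,0,-0.1],
    [255,0,0,0,0,0,-0.1],
    [255,0,0,0,0,0,-0.1],
    [255,0,0,0,0,0,-0.1],
    [255,0,0,0,0,0,-0.1]
  ]
}}

```text
time_s: 8.9
ee_pos: [0.4964, -0.1575, 0.0669]
eef_rot: [3.141, 0.0, 1.125]
force: [-0.3, -0.8, -2.3]
grip_width: 0.014
grip_force: 34.9
```

Emit:
{"method": "apply_moves", "body": {
  "deltas": [
    [255,0,0,0,0,0,-0.1],
    [255,0,0,0,0,0,-0.1],
    [255,0,0,0,0,0,-0.1],
    [255,0,0,0,0,0,-0.1],
    [255,0,0,0,0,0,-0.1],
    [255,0,0,0,0,0,-0.1],
    [255,0,0,0,0,0,-0.1],
    [255,0,0,0,0,0,-0.07],
    [255,0,0,0,0,0,0],
    [255,0,0,0,0,0,0]
  ]
}}

```text
time_s: 9.9
ee_pos: [0.4964, -0.1575, 0.0669]
eef_rot: [3.142, -0.0, 0.361]
force: [-0.1, 0.1, -2.1]
grip_width: 0.0141
grip_force: 34.9
```

Emit:
{"method": "apply_moves", "body": {
  "deltas": [
    [200,0,0,0,0,0,0],
    [160,0,0,0,0,0,0],
    [140,0,0,0,0,0,0],
    [140,0,0,0,0,0,0],
    [140,0,0,1.0,0,0,0],
    [140,0,0,2,0,0,0],
    [140,0,0,3,0,0,0],
    [140,0,0,3,0,0,0],
    [140,0,0,3,0,0,0],
    [140,0,0,0,0,0,0]
  ]
}}

```text
time_s: 10.9
ee_pos: [0.4977, -0.158, 0.1916]
eef_rot: [3.137, -0.005, 0.359]
force: [0.7, -0.5, -0.0]
grip_width: 0.0424
grip_force: 0.0
```

```bash
python3 - <<'E'
from h import *
c=snap('scene','s3');o=ctrl.get_obs();print(o['ee_pos'],o['force'],o['grip_width'])
i=c['img'][100:300,90:356,::-1];cv2.imwrite('pics/s3b.png',cv2.resize(i,(798,600),interpolation=cv2.INTER_CUBIC))
E
```

```text
[ 0.49695279 -0.15774438  0.18921322] [ 0.5822858  -0.48406347 -0.38458776] 0.042629265684018244
```

View pics/s3b.png

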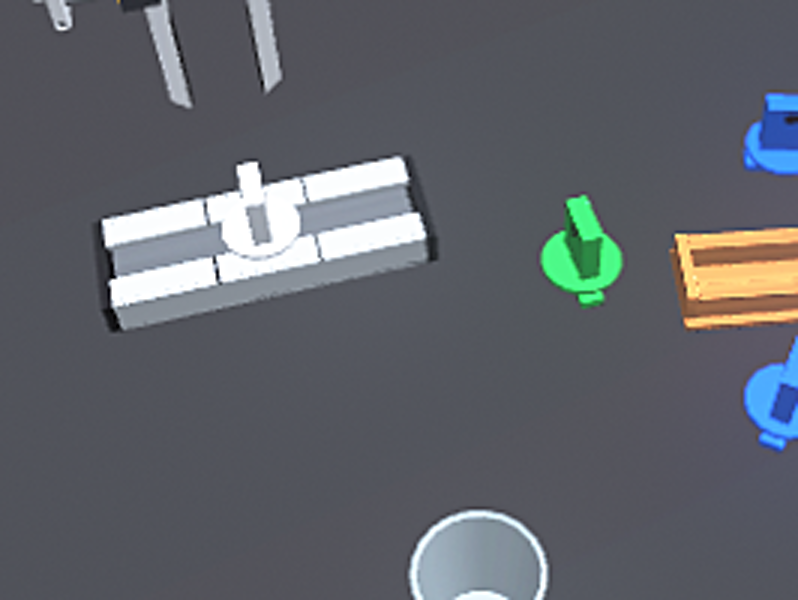

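The anchor stands upright at about (260,220) on the rail, midway between the lines with its tab across the slot. The gripper is clear and the beaker hasn't moved.

```bash
python3 -c "
from station import ctrl
print(ctrl.hand_in())"
```

```text
the job is handed in; nothing more can be done
None
```

The job is handed in: the anchor was lowered into the rail, turned a quarter turn and released, and the last picture shows it upright midway between the lines with its tab across the slot; I never moved the pin or beaker, and no verdict came back.

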